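# Shut and lock out the gas isolator

## Task

Lock out the gas isolator: swing its yellow lever shut as far as it goes, then take the red lock-out clip by its tab and push its sprung gate over the isolator's fixed locking bar and the lever's pin, until the gate has snapped shut behind both of them. Let go and leave the clip in place, and do not knock over or shift the bottles, vials and timer standing around.

Things in the scene. Friction and masses are not known exactly. Their poses are not given: they have to be found in the camera images.
- isolator: Gas isolator, fixed. Origin: worktop level, on the lever's vertical axis. Grey base plate 6 mm thick, 56 wide, from 102 mm at -x to 40 at +x. Brass post (radius 14) at the origin, pipe along y (to +-58, up to z = 29). A round steel arm along x (z = 43 to 51) joins the top of the locking bar at -x to the post: a closed eye. The clip goes on moving in the isolator's +x, toward the post.
- lock_bar (a point): Point at z = 12 mm on the fixed upright steel locking bar (7 mm diameter), 88 mm from the isolator's origin along its -x. The bar runs from the base plate (z = 6 mm) to the top arm (z = 43 mm).
- valve_lever (a joint): Yellow lever on the post, rad: 0 = shut (stop), opens clockwise seen from above to 1.45; starts 0.8 to 1.3, stays where left (about 4 N at the knob moves it). Shut, its knob arm points along the isolator's +x and its pin arm along -x, under the top arm. Arm 12 to 16 mm wide, z = 35 to 41 mm: 29 mm of height for the clip's frame between base plate and lever arm.
- lever_knob (a point): Middle of the lever's upright black knob (18 mm diameter, z = 40 to 74 mm), 80 mm from the lever's axis.
- lever_pin (a point): Point at z = 12 mm on the lever's steel pin (7 mm diameter), which hangs from the lever arm down to z = 10 mm, 75 mm from the axis, opposite to the knob. With the lever shut it stands 13 mm behind the locking bar, toward the post.
- clip_grip (a point): Centre of the upright red grip tab of the loose clip (0.12 kg): 36 mm long (x), 12 thick (y), 40 tall (z), this point 20 mm over the clip's underside; grasp across y. The clip lies flat. Its frame of 10 mm round aluminium bar lies 20 to 10 mm below this point, is 52 wide and reaches x = 107 mm; inside it is free from y = -16 to +16 and x = 33 mm to the gate; its mouth is at the +x end.
- gate_tip (a point): Free end of the clip's gate; shut, at x = 92, y = -13, z = -15 mm from clip_grip. The gate closes the frame's mouth. Pushed on along clip +x with the bars near y = 0, it snaps shut behind the pin once the locking bar is at x = 44 mm or less in the clip (pin then at 57); at 36.5 mm the bar meets the inner end of the frame.
- clip_gate (a joint): The clip's sprung steel gate (6 mm round bar, 37 mm long) across the mouth, rad: 0 = shut, grows inward to 1.3. Hinged at x = 92, y = +21 mm from clip_grip. It opens only inward, when a bar presses on it (2 to 3 N), and springs shut by itself.
- vial_white: Small white vial with white cap, 23 mm diameter, 52 mm tall, standing beside the clip's tab; origin at its underside. Not to be disturbed.
- vial_red: Small white vial with red cap, 23 mm diameter, 52 mm tall, on the other side of the clip's tab; origin at its underside. Not to be disturbed.
- amber_bottle: Amber bottle with black cap, 60 mm diameter, 136 mm tall, beside the isolator; origin at its underside. Not to be disturbed.
- small_bottle: White bottle with red cap, 45 mm diameter, 104 mm tall, beside the isolator; origin at its underside. Not to be disturbed.
- timer: White bench timer lying face up, 66 x 66 x 21 mm; origin at its underside. Not to be disturbed.

How it is judged:
By the outcome, as a careful person would: the job done as asked, in the order asked, and still so for the second after the job is handed in, with the robot touching nothing.
It also fails if it takes over 64 s, if anything falls off the work surface, if the arm or the gripper's body presses on something with over 40 N, if the wrist force passes 120 N, or if a joint passes its speed limit or range.

## Robot

A 6-joint arm with a two-finger parallel gripper is mounted at the origin on a cart in front of the work surface, level with it; the furniture and walls round the work are solid. World frame = base frame: x ahead of the robot, y to its left, z up, the work surface at z = 0. Lengths are in m, angles in degrees, forces in N, time in s.
With the tool pointing down it reaches from about 0.375 to 0.9 m from the base axis. Payload 3.1 kg.
Tool frame: the origin (TCP) lies midway between the tips of the shut fingers; the grasp point (between the pads) lies bot.hold_point_z behind it (bot.hold_point_z is the distance from the TCP to the grasp point, in m); z points along the fingers, y is the direction in which the jaws open and shut (so a half turn about z gives the same grasp; the last joint's range is limited). The gripper opens to 87 mm and grips with 3 to 60 N. Pads are 19 mm wide; open, the fingers measure 117 mm over their backs; the gripper's body (75 mm by 190 mm) begins 51 mm behind the grasp point.
Start: joints at [-77.263, 30.224, 82.088, -0, 67.689, -10.227], TCP at [0.244, -0.575, 0.223] pointing down, gripper open.
Joint ranges: [-176.69, 176.69], [-43.24, 126.21], [12.49, 139.97], [-82, 262], [0, 151.66], [-163.58, 163.58]. Speed limits (degrees/s): [159.86, 159.86, 180, 180, 180, 180].

## Interface

Orientations are given as a 3x3 rotation matrix whose columns are the frame's x, y, z axes.
In Python, from rig import bot, vision gives the robot as it stands.
- The arm moves only by the shell command python3 -m inch 'ROWS'. ROWS is JSON, a list of rows, each a list of 5 numbers: the finger opening in mm, from 0 to 87, then the shift along the tool's x, y, z in mm, then the turn about the tool's z in rad. In form: [[hand, dx, dy, dz, roll], ...]. A call has 1 to 8 rows; each row is the pose to reach, as a shift and turn from the pose measured when the call began, along the tool's axes at that moment; what a row does not reach only later rows make up. A row lasts 1/10 s, in which the tool goes at most 50 mm and 8.59 degrees, less where a joint would pass 70% of its speed; a pose out of reach is approached as far as the arm can. A call with a gripper value outside its range is refused whole. The fingers move at their own pace and stop on an object; the grip force is fixed at half the most. Time passes only in rows, so rows that repeat a pose let the fingers close. It gives the time, the measured TCP pose, the force and the opening at its end, in the units of the state.
- bot.read_state(): the state, without advancing time (a new reading comes with each control period).
- vision.capture(name): name is "scene" or "top" or "wrist"; returns (picture, depth): 400x640x3 uint8, red, green, blue; 400x640 float32, m along the optical axis (not along the pixel's ray), 0 where there is no reading.
- vision.camera_model(name): a dict with "intrinsics" (3x3 intrinsics, pixels), "dist" ([k1, k2, p1, p2, k3] as OpenCV has them; the pictures are not rectified), "camera_from_world" (4x4, takes a point from world to camera coordinates). Camera axes: x right, y down, z forward; pixel columns grow to the right and rows downward; lengths in m; the calibration is good to about 2 mm. A picture is of the moment at which its call begins: read the wrist's pose just before it. camera_model takes no time and is no camera call; for the wrist camera it gives the pose at the moment of the call.
- bot.hand_in(): hands the job in, once; it reports no verdict.
The state is a dict: "time_s": time; "joint_positions": joint angles; "qvel": joint speeds; "tau": joint torques, N m; "position": TCP position; "tcp_rot": TCP orientation; "force": force on the tool from outside, world axes, zero at the start; "moment": the same for the moment, N m; "opening": opening from 0.0 (shut) to 1.0 (fully open).
Only numpy, scipy, OpenCV 4.12 (cv2) and the standard library are available. Lean on these libraries where they do the work, as an engineer would, in place of code of your own. Each camera call takes 0.05 s, during which the arm holds its last target. There are 200 camera calls.

## Working session

There is one attempt and no reset: what is moved stays moved. The work goes in short steps, Python scripts to look and compute and a shell command to move; the robot and the scene stay as the last step left them, time stands still between calls to the robot, and variables do not carry over. Pictures are saved under pics/ and viewed, about 8 in all and at most 12, crops included, and the job is handed in when it is done.

```bash
mkdir -p pics; ls
cat > h.py <<'E'
import numpy as np, cv2
from rig import bot, vision
def cap(name, fn=None):
    m=vision.camera_model(name); im,d=vision.capture(name)
    if fn: cv2.imwrite('pics/'+fn,im[:,:,::-1])
    return im,d,m
def ray(m,uv):
    n=cv2.undistortPoints(np.array(uv,float).reshape(-1,1,2),np.array(m['intrinsics']),np.array(m['dist'])).reshape(-1,2)
    T=np.array(m['camera_from_world']);R=T[:3,:3]
    o=-R.T@T[:3,3]; d=np.c_[n,np.ones(len(n))]@R
    return o,d
def onplane(m,uv,z):
    o,d=ray(m,uv); return o+d*((z-o[2])/d[:,2])[:,None]
def cloud(m,d):
    v,u=np.mgrid[0:d.shape[0],0:d.shape[1]]
    o,r=ray(m,np.c_[u.ravel(),v.ravel()])
    P=o+r*d.reshape(-1,1); P[d.ravel()==0]=np.nan
    return P.reshape(*d.shape,3)
E
python3 - <<'E'
from h import *
for n in('scene','top'):
    im,d,m=cap(n,n+'1.png'); np.savez(n+'1',im=im,d=d,T=m['camera_from_world'])
    print(n,np.round(m['camera_from_world'],2).tolist(),(d>0).mean())
s=bot.read_state();print(s['position'],np.round(s['tcp_rot'],3),s['force'],s['opening'],bot.hold_point_z,s['time_s'])
E
```

```text
pics
scene [[-0.83, -0.56, -0.01, 0.54], [-0.24, 0.37, -0.9, 0.17], [0.5, -0.74, -0.44, 0.77], [0.0, 0.0, 0.0, 1.0]] 0.9923125
top [[0.02, -1.0, -0.01, 0.09], [-0.99, -0.02, -0.15, 0.58], [0.15, 0.01, -0.99, 1.2], [0.0, 0.0, 0.0, 1.0]] 0.9960078125
[ 0.24372673 -0.57482458  0.22166387] [[ 0.921  0.39  -0.   ]
 [ 0.39  -0.921  0.002]
 [ 0.    -0.002 -1.   ]] [0.66085088 0.44794283 0.57459206] 1.005666410186355 0.0187 0.1
```

View pics/top1.png

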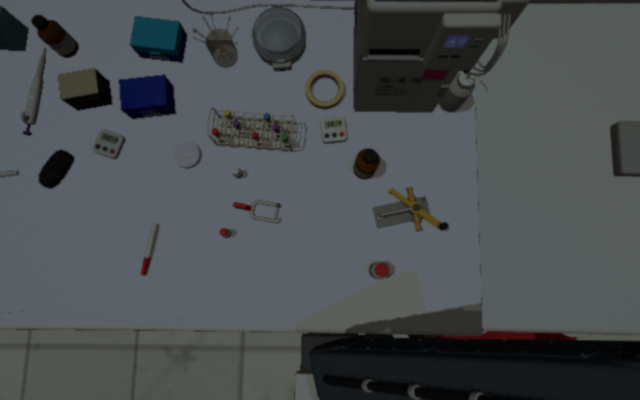

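View pics/scene1.png

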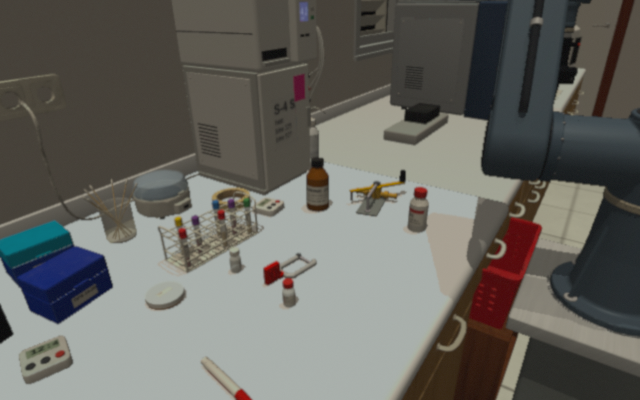

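Run:
```python
from h import *
im,d,m=cap('top')
P=cloud(m,d)
c=im[140:285,215:460]; c=cv2.convertScaleAbs(c,alpha=1.8)
cv2.imwrite('pics/crop.png',cv2.resize(c,None,fx=3.2,fy=3.2,interpolation=cv2.INTER_CUBIC)[:,:,::-1])
hsv=cv2.cvtColor(im,cv2.COLOR_RGB2HSV)
def blob(mask,name,lo=None):
    n,l,st,ce=cv2.connectedComponentsWithStats(mask.astype(np.uint8))
    for i in range(1,n):
        if st[i,4]>12 and 200<ce[i][0]<470 and 110<ce[i][1]<290:
            q=P[l==i]; print(name,ce[i].round(1),st[i,4],np.nanmedian(q,0).round(4),'zmax',np.nanpercentile(q[:,2],95).round(3))
red=((hsv[...,0]<8)|(hsv[...,0]>172))&(hsv[...,1]>130)&(hsv[...,2]>60)
yel=(hsv[...,0]>15)&(hsv[...,0]<32)&(hsv[...,1]>120)&(hsv[...,2]>60)
blob(red,'red');blob(yel,'yel')
blob((P[...,2]>0.012)&(P[...,2]<.3),'obj')
# clip tab rect
n,l,st,ce=cv2.connectedComponentsWithStats(red.astype(np.uint8))
for z,uv in((.074,[444,226]),(.051,[408,211]),(.006,[374,217]),(.006,[402,202])):print(uv,onplane(m,[uv],z).round(4))
```

```text
red [214.5 130.9] 22 [0.7424 0.3693 0.0928] zmax 0.096
red [254. 134.] 21 [0.7364 0.2707 0.0933] zmax 0.096
red [239.6 205.1] 49 [0.5652 0.3095 0.0396] zmax 0.044
red [223.1 231.4] 35 [0.4967 0.3449 0.0515] zmax 0.056
red [381.5 269.5] 125 [ 0.4067 -0.0453  0.1033] zmax 0.107
yel [226.8 112.5] 18 [0.7903 0.3412 0.0939] zmax 0.095
yel [405.6 197.3] 195 [ 0.592  -0.1208  0.0385] zmax 0.044
yel [423.3 217.9] 231 [ 0.5404 -0.1515  0.0387] zmax 0.044
obj [251.7 129.2] 1708 [0.7561 0.28   0.0664] zmax 0.094
obj [332.9 129.1] 582 [0.7749 0.0743 0.0181] zmax 0.023
obj [365.8 163.1] 609 [ 0.6632 -0.0064  0.0992] zmax 0.137
obj [236.6 172.2] 88 [0.6489 0.3196 0.049 ] zmax 0.054
obj [414.6 210.3] 755 [ 0.5545 -0.1344  0.0404] zmax 0.071
obj [240.  205.4] 86 [0.5645 0.3079 0.0388] zmax 0.043
obj [224.7 232.3] 92 [0.4946 0.342  0.0483] zmax 0.055
obj [378.6 269.6] 293 [ 0.4072 -0.0386  0.08  ] zmax 0.106
[444, 226] [[ 0.5162 -0.1999  0.074 ]]
[408, 211] [[ 0.5549 -0.1165  0.051 ]]
[374, 217] [[ 0.544  -0.0357  0.006 ]]
[402, 202] [[ 0.5846 -0.1085  0.006 ]]
```

View pics/crop.png

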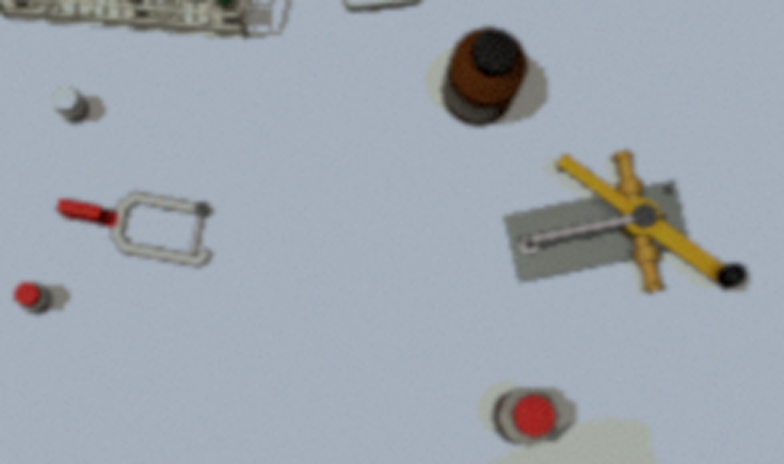

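```bash
python3 -m inch '[[45,398,-240,0,-0.543],[45,398,-240,0,-0.543],[45,398,-240,0,-0.543],[45,398,-240,0,-0.543],[45,398,-240,0,-0.543],[45,398,-240,0,-0.543],[45,398,-240,0,-0.543],[45,398,-240,0,-0.543]]'; python3 -m inch '[[45,0,0,0,0],[45,0,0,0,0]]'
```

```text
time_s: 0.95
position: [0.4792, -0.2495, 0.2222]
tcp_rot: [[0.587, 0.81, -0.001], [0.81, -0.587, 0.002], [0.001, -0.001, -1.0]]
force: [0.9, -0.5, -0.0]
opening: 0.525
time_s: 1.15
position: [0.4795, -0.2482, 0.222]
tcp_rot: [[0.584, 0.812, -0.001], [0.812, -0.584, 0.002], [0.001, -0.002, -1.0]]
force: [-0.1, -0.4, -0.3]
opening: 0.52
```

Run:
```python
from h import *
im,d,m=cap('wrist','w1.png')
P=cloud(m,d)
hsv=cv2.cvtColor(im,cv2.COLOR_RGB2HSV)
print(np.linalg.inv(m['camera_from_world']).round(3).tolist())
k=(P[...,2]>.066)&(P[...,2]<.08)&(hsv[...,2]<70)
q=P[k]; print('knob',k.sum(),np.median(q,0), q.min(0),q.max(0))
```

```text
[[0.812, -0.564, -0.153, 0.522], [-0.584, -0.785, -0.207, -0.192], [-0.003, 0.257, -0.966, 0.383], [0.0, 0.0, 0.0, 1.0]]
knob 374 [ 0.51546621 -0.20110871  0.07274076] [ 0.39831737 -0.21083821  0.06609728] [ 0.52516261 -0.05524529  0.07513426]
```

View pics/w1.png

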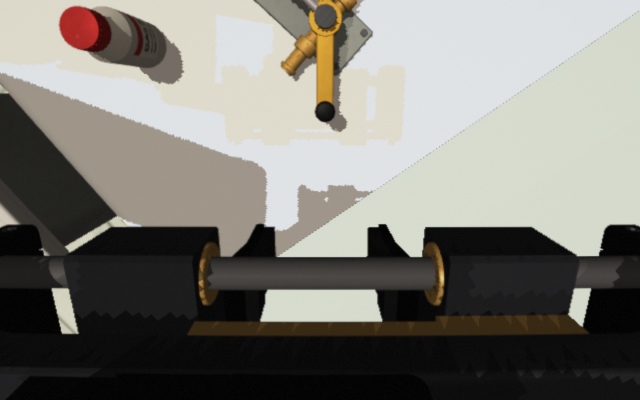

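```bash
python3 -m inch '[[45,50,2,0,0],[45,59,2,40,0],[45,59,2,90,0],[45,59,2,135,0],[45,59,2,174,0],[45,59,2,174,0],[45,59,2,174,0]]'; python3 -m inch '[[45,0,0,0,0]]'
```

```text
time_s: 1.9
position: [0.5144, -0.2041, 0.0479]
tcp_rot: [[0.588, 0.809, -0.002], [0.809, -0.588, 0.002], [0.0, -0.003, -1.0]]
force: [-0.5, -0.1, 0.9]
opening: 0.523
time_s: 2.0
position: [0.5156, -0.2059, 0.05]
tcp_rot: [[0.589, 0.808, 0.001], [0.808, -0.589, -0.0], [0.0, 0.001, -1.0]]
force: [-0.3, -0.1, 0.2]
opening: 0.518
```

```bash
python3 -m inch '[[45,1,11,0,-0.143],[45,3,23,0,-0.286],[45,7,33,0,-0.43],[45,13,43,0,-0.57],[45,19,52,0,-0.71],[45,27,60,0,-0.84],[45,32,64,0,-0.86],[45,32,64,0,-0.86]]'; python3 -m inch '[[45,0,4,0,0],[45,0,8,0,0],[45,0,8,0,0]]'
```

```text
time_s: 2.8
position: [0.5877, -0.2191, 0.0525]
tcp_rot: [[-0.227, 0.974, 0.005], [0.974, 0.227, -0.003], [-0.004, 0.004, -1.0]]
force: [-0.8, -0.8, 0.0]
opening: 0.516
time_s: 3.1
position: [0.595, -0.2178, 0.0533]
tcp_rot: [[-0.227, 0.974, 0.004], [0.974, 0.227, -0.004], [-0.005, 0.002, -1.0]]
force: [-4.2, -2.5, 3.1]
opening: 0.519
```

Run:
```python
from h import *
im,d,m=cap('wrist','w2.png')
print(bot.read_state()['force'])
```

```text
[-4.46308903 -3.07932008  3.34989721]
```

View pics/w2.png

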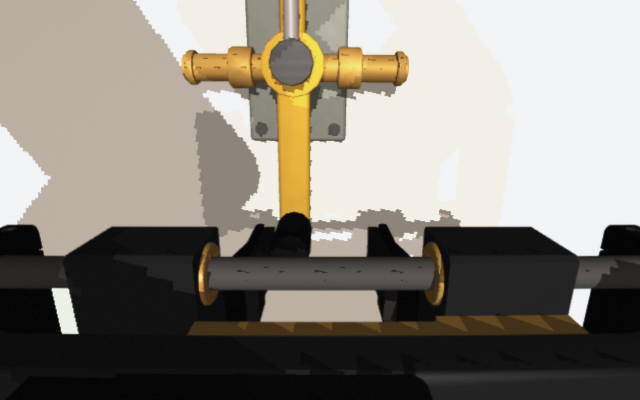

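```bash
python3 -m inch '[[45,0,4,0,0],[45,0,4,0,0]]';  python3 -m inch '[[45,0,5,0,0],[45,0,5,0,0],[45,0,5,0,0]]'
```

```text
time_s: 3.35
position: [0.5951, -0.2177, 0.0531]
tcp_rot: [[-0.228, 0.974, -0.005], [0.974, 0.228, -0.005], [-0.004, -0.006, -1.0]]
force: [-10.2, -5.4, 3.2]
opening: 0.516
time_s: 3.65
position: [0.595, -0.2177, 0.0528]
tcp_rot: [[-0.23, 0.973, -0.016], [0.973, 0.229, -0.005], [-0.001, -0.016, -1.0]]
force: [-12.8, -7.3, 3.2]
opening: 0.512
```

```bash
python3 -m inch '[[45,0,-9,0,0],[45,0,-9,0,0],[45,0,-9,-40,0],[45,0,-9,-90,0],[45,-30,-9,-140,0],[45,-60,-9,-150,0],[45,-60,-9,-150,0]]'; python3 -m inch '[[45,0,0,0,0]]'
python3 - <<'E'
from h import *
s=bot.read_state();print(s['position'],s['force'])
im,d,m=cap('wrist','w3.png'); np.savez('w3',im=im,d=d,T=m['camera_from_world'],K=m['intrinsics'],D=m['dist'])
E
```

```text
time_s: 4.35
position: [0.6073, -0.2827, 0.2086]
tcp_rot: [[-0.227, 0.974, -0.002], [0.974, 0.227, -0.014], [-0.013, -0.005, -1.0]]
force: [0.5, 0.7, -0.6]
opening: 0.519
time_s: 4.45
position: [0.6079, -0.2824, 0.2087]
tcp_rot: [[-0.226, 0.974, -0.001], [0.974, 0.226, -0.013], [-0.013, -0.004, -1.0]]
force: [0.5, 0.2, -0.9]
opening: 0.52
[ 0.60785125 -0.28238138  0.20867841] [ 0.53436485  0.16112293 -0.92837308]
```

View pics/w3.png

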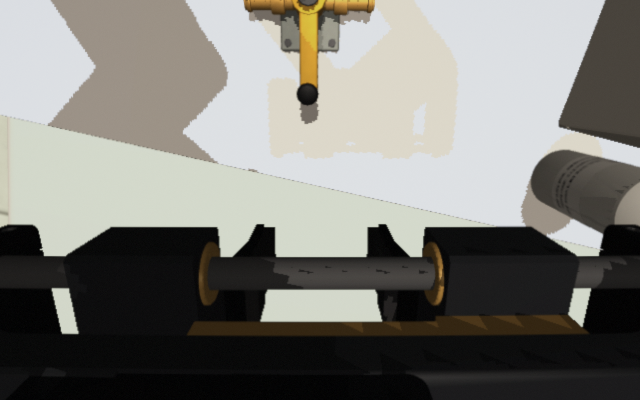

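```bash
python3 -m inch '[[45,50,0,0,0],[45,100,0,0,0],[45,120,0,0,0],[45,120,0,0,0]]'; python3 -m inch '[[45,0,0,0,0]]'
python3 - <<'E'
from h import *
im,d,m=cap('wrist','w4.png'); np.savez('w4',im=im,d=d)
P=cloud(m,d);hsv=cv2.cvtColor(im,cv2.COLOR_RGB2HSV)
g=(P[...,2]>.004)&(P[...,2]<.009)&(hsv[...,1]<60)&(P[...,0]>.45)&(P[...,0]<.65)&(P[...,1]>-.2)&(P[...,1]<.02)&(hsv[...,2]<150)
q=P[g][:,:2].astype(np.float32);r=cv2.minAreaRect(q);print('plate',g.sum(),r)
a=(P[...,2]>.043)&(P[...,2]<.054)&(hsv[...,1]<60)&(P[...,1]>-.2)&(P[...,1]<.02)&(P[...,0]>.48)&(P[...,0]<.62)
q=P[a];print('arm',a.sum(),q[:,:2].min(0),q[:,:2].max(0));print(cv2.fitLine(q[:,:2].astype(np.float32),cv2.DIST_HUBER,0,.01,.01).ravel())
k=(P[...,2]>.066)&(P[...,2]<.08)&(P[...,0]>.5)&(P[...,0]<.65)&(P[...,1]<-.18)&(P[...,1]>-.25)
print('knob',k.sum(),np.median(P[k],0)) if k.sum() else 0
for nm,lo,hi in(('amber',.125,.145),('small',.095,.11)):
    k=(P[...,2]>lo)&(P[...,2]<hi)&(P[...,1]>-.12)&(P[...,1]<.1)
    if k.sum(): print(nm,k.sum(),np.median(P[k],0),P[k].min(0),P[k].max(0))
E
```

```text
time_s: 4.9
position: [0.5799, -0.1615, 0.2066]
tcp_rot: [[-0.23, 0.973, -0.002], [0.973, 0.23, -0.012], [-0.012, -0.005, -1.0]]
force: [-0.4, 0.7, 0.2]
opening: 0.513
time_s: 5.0
position: [0.5806, -0.1614, 0.2065]
tcp_rot: [[-0.232, 0.973, -0.001], [0.973, 0.232, -0.013], [-0.013, -0.004, -1.0]]
force: [0.0, -0.6, -0.0]
opening: 0.516
plate 3072 ((0.595313310623169, -0.09016154706478119), (0.13767416775226593, 0.15788324177265167), 12.529726028442383)
arm 952 [ 0.54097331 -0.14692309] [ 0.57240196 -0.04950047]
[ 0.2159231  -0.9764104   0.5540819  -0.09391613]
knob 312 [ 0.58060989 -0.21418102  0.07263811]
amber 2035 [ 0.67336745 -0.01944588  0.1347527 ] [ 0.65695692 -0.03162752  0.12503097] [ 0.69155147 -0.00632841  0.13755314]
small 2173 [ 0.66681394 -0.03081638  0.10160359] [ 0.64670264 -0.11994941  0.09500284] [ 0.8220055  -0.0072025   0.10999011]
```

View pics/w4.png

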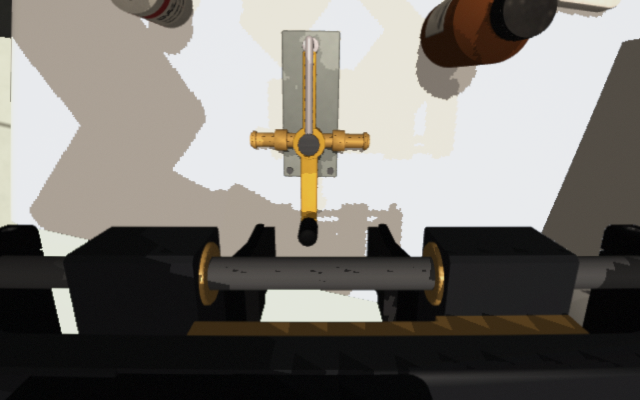

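```bash
python3 -m inch '[[45,40,8,-30,0.05],[45,80,17,-60,0.1],[45,130,28,-90,0.2],[45,180,38,-90,0.3],[45,230,48,-90,0.43],[45,280,58,-90,0.43],[45,320,67,-90,0.43],[45,358,75,-90,0.43]]'; python3 -m inch '[[45,0,0,0,0],[45,0,0,0,0]]'
cat >> h.py <<'E'
def clipview(fn):
    im,d,m=cap('wrist',fn);P=cloud(m,d);hsv=cv2.cvtColor(im,cv2.COLOR_RGB2HSV)
    red=((hsv[...,0]<8)|(hsv[...,0]>172))&(hsv[...,1]>130)&(hsv[...,2]>60)
    n,l,st,ce=cv2.connectedComponentsWithStats(red.astype(np.uint8))
    for i in range(1,n):
        if st[i,4]>60:
            q=P[(l==i)]; z=np.nanpercentile(q[:,2],90); q=q[np.abs(q[:,2]-z)<.005]
            print('red',ce[i].round(1),st[i,4],np.nanmedian(q,0).round(4),cv2.minAreaRect(q[:,:2].astype(np.float32)))
    return im,d,m,P,hsv
E
python3 - <<'E'
from h import *
im,d,m,P,hsv=clipview('w5.png'); np.savez('w5',im=im,d=d)
s=bot.read_state();print(s['position'])
E
```

```text
time_s: 5.85
position: [0.5716, 0.2072, 0.2918]
tcp_rot: [[0.196, 0.981, -0.001], [0.98, -0.196, -0.012], [-0.012, 0.001, -1.0]]
force: [0.9, -0.0, -0.6]
opening: 0.519
time_s: 6.05
position: [0.5723, 0.2072, 0.2914]
tcp_rot: [[0.195, 0.981, -0.001], [0.981, -0.195, -0.012], [-0.012, 0.002, -1.0]]
force: [1.1, -0.2, -0.7]
opening: 0.515
red [222.9  46.1] 284 [0.4956 0.3445 0.0511] ((0.4956185519695282, 0.3444046378135681), (0.01788499765098095, 0.018813179805874825), 36.312801361083984)
red [295.6  72.4] 457 [0.5643 0.3088 0.0389] ((0.5641064047813416, 0.30869677662849426), (0.03378213942050934, 0.010851397179067135), 80.65423583984375)
red [468.9  70.9] 297 [0.7336 0.2697 0.0916] ((0.7345830798149109, 0.26989302039146423), (0.01587652415037155, 0.014800363220274448), 3.9616706371307373)
[0.5723122  0.20614657 0.29139418]
```

View pics/w5.png

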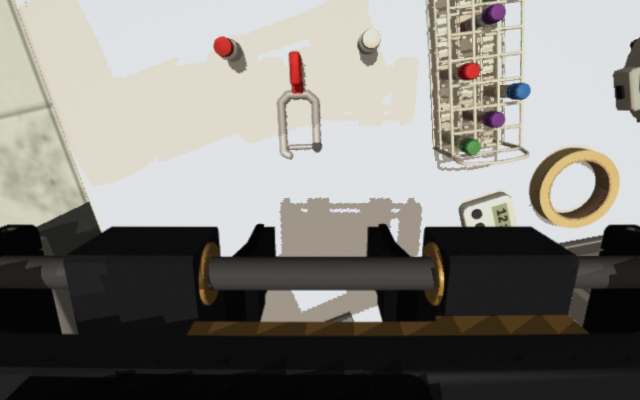

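```bash
python3 -m inch '[[45,50,-14,0,0],[45,101,-28,10,-0.032],[45,101,-28,60,-0.032],[45,101,-28,110,-0.032],[45,101,-28,160,-0.032],[45,101,-28,190,-0.032],[45,101,-28,190,-0.032]]'; python3 -m inch '[[45,0,0,0,0]]'
python3 - <<'E'
from h import *
s=bot.read_state();R=np.array(s['tcp_rot']);p=s['position']
print(R.round(3).tolist(), (R.T@(np.array([.5642,.3087,.010])-p)).round(4))
E
```

```text
time_s: 6.8
position: [0.5618, 0.3044, 0.0948]
tcp_rot: [[0.168, 0.986, -0.012], [0.986, -0.169, -0.017], [-0.019, -0.009, -1.0]]
force: [-0.6, -1.2, 0.7]
opening: 0.517
time_s: 6.9
position: [0.5637, 0.3032, 0.0956]
tcp_rot: [[0.171, 0.985, -0.01], [0.985, -0.171, -0.017], [-0.018, -0.007, -1.0]]
force: [0.8, -0.5, 0.3]
opening: 0.516
[[0.171, 0.985, -0.01], [0.985, -0.171, -0.017], [-0.018, -0.007, -1.0]] [0.0071 0.0002 0.0855]
```

```bash
python3 -m inch '[[45,7,0,40,0],[45,7,0,75,0],[45,7,0,85,0],[45,7,0,85,0],[45,7,0,85,0]]'; python3 -m inch '[[8,0,0,0,0],[4,0,0,0,0],[4,0,0,0,0],[4,0,0,0,0],[4,0,0,0,0],[4,0,0,0,0]]'
```

```text
time_s: 7.4
position: [0.566, 0.309, 0.0128]
tcp_rot: [[0.171, 0.985, -0.006], [0.985, -0.171, -0.015], [-0.016, -0.004, -1.0]]
force: [0.2, 0.7, -0.3]
opening: 0.52
time_s: 8.0
position: [0.5658, 0.309, 0.013]
tcp_rot: [[0.171, 0.985, -0.007], [0.985, -0.171, -0.015], [-0.016, -0.004, -1.0]]
force: [-0.7, 0.1, 2.7]
opening: 0.134
```

```bash
python3 -m inch '[[4,0,0,-25,0],[4,0,0,-45,0],[4,-40,-2,-45,0],[4,-85,-3,-45,0],[4,-130,-5,-45,-0.1],[4,-175,-7,-45,-0.23],[4,-215,-8,-45,-0.36],[4,-239,-9,-45,-0.391]]'; python3 -m inch '[[4,0,0,0,0],[4,0,0,0,0]]'
python3 - <<'E'
from h import *
s=bot.read_state();R=np.array(s['tcp_rot']);p=s['position'];print(p,R.round(3).tolist(),s['opening'])
for n in('top','scene'):
    im,d,m=cap(n)
    np.savez(n+'2',im=im,d=d)
    if n=='top':P=cloud(m,d)
    T=np.array(m['camera_from_world']);q=np.array([.5447,-.052,.02]);
    uv=cv2.projectPoints(np.array([[.5447,-.052,.03],[.535,-.01,.03]]),cv2.Rodrigues(T[:3,:3])[0],T[:3,3],np.array(m['intrinsics']),np.array(m['dist']))[0].reshape(-1,2);print(n,uv)
    u,v=uv[0].astype(int); c=im[max(0,v-45):v+45,u-60:u+60]
    cv2.imwrite('pics/%s2c.png'%n,cv2.resize(cv2.convertScaleAbs(c,alpha=1.6),None,fx=5,fy=5,interpolation=cv2.INTER_CUBIC)[:,:,::-1])
a=cv2.imread('pics/top2c.png');b=cv2.imread('pics/scene2c.png');w=min(a.shape[1],b.shape[1]);cv2.imwrite('pics/both2.png',cv2.resize(np.vstack([a[:,:w],b[:,:w]]),None,fx=.66,fy=.66))
E
```

```text
time_s: 8.8
position: [0.5152, 0.0733, 0.0617]
tcp_rot: [[-0.218, 0.976, -0.008], [0.976, 0.218, -0.016], [-0.013, -0.011, -1.0]]
force: [-0.0, -0.1, -0.8]
opening: 0.138
time_s: 9.0
position: [0.5153, 0.0729, 0.0616]
tcp_rot: [[-0.216, 0.976, -0.008], [0.976, 0.216, -0.015], [-0.013, -0.011, -1.0]]
force: [0.4, 1.6, -0.8]
opening: 0.139
[0.51528727 0.07288864 0.06157977] [[-0.216, 0.976, -0.008], [0.976, 0.216, -0.015], [-0.013, -0.011, -1.0]] 0.13853490948822308
top [[381.30155653 215.68150159]
 [364.7773589  219.19762977]]
scene [[366.59645698 201.47670551]
 [362.03676757 208.67188753]]
```

View pics/both2.png

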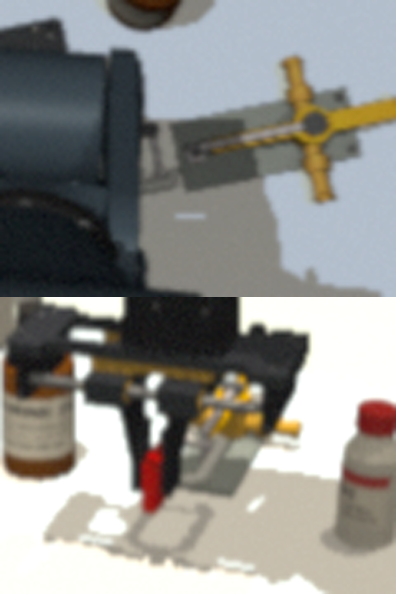

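Run:
```python
from h import *
z=np.load('top2.npz');m=vision.camera_model('top');P=cloud(m,z['d'])
s=bot.read_state();R=np.array(s['tcp_rot']);p=s['position']
B=np.array([.5447,-.052,0]);ax=np.array([.216,-.976,0]);ay=np.array([.976,.216,0])
Q=np.stack([(P-B)@ax,(P-B)@ay,P[...,2]],-1)
print('tcp iso',(p-B)@ax,(p-B)@ay,'yaw',np.degrees(np.arctan2(R[1,0],R[0,0])))
k=(Q[...,2]>.043)&(Q[...,2]<.066)&(Q[...,0]>-.075)&(Q[...,0]<-.012)&(abs(Q[...,1])<.05)
q=Q[k];print(k.sum());
for y in np.arange(-.04,.04,.005):
    t=q[(q[:,1]>=y)&(q[:,1]<y+.005)]
    if len(t):print(round(y*1000),len(t),'x',(t[:,0].min()*1e3).round(),(t[:,0].max()*1e3).round(),'z',np.median(t[:,2]).round(4))
k=(Q[...,2]>.041)&(Q[...,2]<.056)&(Q[...,0]>-.011)&(Q[...,0]<.06)&(abs(Q[...,1])<.01)
q=Q[k];print('arm',k.sum(),'xmin',q[:,0].min(),'y',np.median(q[:,1]),np.polyfit(q[:,0],q[:,1],1))
```

```text
tcp iso -0.1293829511713864 -0.0011675524219757264 yaw 102.61037986634244
107
-30 2 x -38.0 -35.0 z 0.058
-25 24 x -54.0 -26.0 z 0.0576
-20 23 x -54.0 -25.0 z 0.0577
-15 12 x -39.0 -22.0 z 0.0566
-10 4 x -39.0 -36.0 z 0.056
-5 5 x -39.0 -35.0 z 0.0563
0 5 x -39.0 -34.0 z 0.0558
5 4 x -38.0 -35.0 z 0.0554
10 6 x -39.0 -33.0 z 0.0547
15 9 x -43.0 -33.0 z 0.0584
20 10 x -42.0 -32.0 z 0.0574
25 3 x -39.0 -34.0 z 0.0555
arm 88 xmin -0.004078012176958678 y 0.0017045443638554095 [0.00958159 0.00146581]
```

```bash
python3 -m inch '[[4,0,2,20,0],[4,0,2,33,0],[4,0,2,33,0],[4,0,2,33,0]]'; python3 -m inch '[[4,-10,0,0,0],[4,-20,0,0,0],[4,-28,0,0,0],[4,-36,0,0,0],[4,-44,0,0,0],[4,-50,0,0,0],[4,-50,0,0,0]]'
```

```text
time_s: 9.5
position: [0.5169, 0.0747, 0.0282]
tcp_rot: [[-0.219, 0.976, -0.009], [0.976, 0.219, -0.015], [-0.013, -0.012, -1.0]]
force: [-0.3, 0.3, -1.2]
opening: 0.137
time_s: 10.2
position: [0.5291, 0.025, 0.029]
tcp_rot: [[-0.219, 0.976, -0.006], [0.976, 0.219, -0.016], [-0.014, -0.01, -1.0]]
force: [1.8, 2.3, -2.0]
opening: 0.138
```

```bash
python3 -m inch '[[4,-8,0,0,0],[4,-15,0,0,0],[4,-22,0,0,0],[4,-28,0,0,0],[4,-32,0,0,0],[4,-32,0,0,0],[4,-32,0,0,0]]'
```

```text
time_s: 10.9
position: [0.5355, -0.0064, 0.0293]
tcp_rot: [[-0.218, 0.976, -0.008], [0.976, 0.218, -0.016], [-0.013, -0.011, -1.0]]
force: [0.4, -0.0, -0.6]
opening: 0.134
```

```bash
python3 -m inch '[[4,-4,0,0,0],[4,-7,0,0,0],[4,-7,0,0,0],[4,-7,0,0,0]]'; python3 -m inch '[[4,-3,0,0,0],[4,-3,0,0,0],[4,-3,0,0,0]]'
python3 - <<'E'
from h import *
T=None
im,d,m=cap('scene');im2,_,m2=cap('top')
a=im[150:250,300:440];b=im2[175:255,340:460]
cv2.imwrite('pics/s3.png',cv2.resize(cv2.convertScaleAbs(a,alpha=1.5),(770,550),interpolation=cv2.INTER_CUBIC)[:,:,::-1])
E
```

```text
time_s: 11.3
position: [0.537, -0.0133, 0.0294]
tcp_rot: [[-0.218, 0.976, -0.008], [0.976, 0.218, -0.015], [-0.013, -0.011, -1.0]]
force: [-0.4, 0.2, -1.3]
opening: 0.138
time_s: 11.6
position: [0.5373, -0.0158, 0.0294]
tcp_rot: [[-0.218, 0.976, -0.008], [0.976, 0.218, -0.015], [-0.013, -0.011, -1.0]]
force: [-0.0, 2.3, 0.1]
opening: 0.136
```

View pics/s3.png

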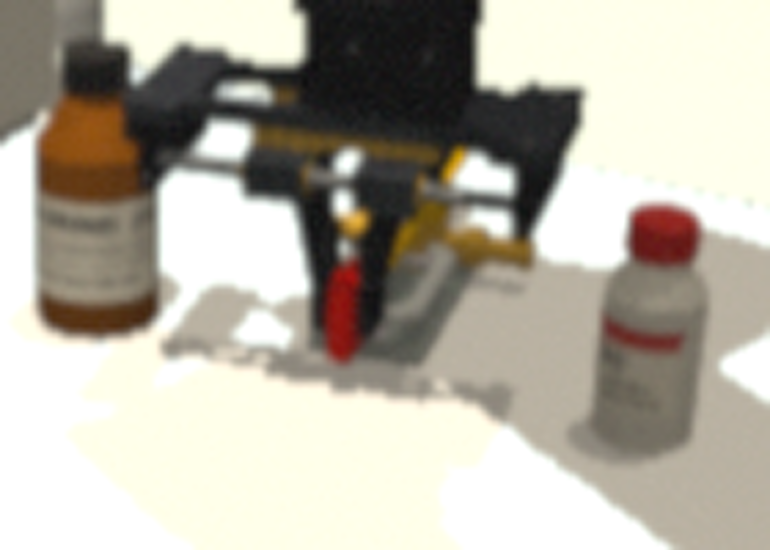

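```bash
python3 -m inch '[[4,2,0,4,0],[4,2,0,8,0],[4,2,0,9,0],[4,2,0,9,0],[4,2,0,9,0]]'; python3 -m inch '[[4,0,0,1,0],[4,0,0,1,0]]'
```

```text
time_s: 12.2
position: [0.5369, -0.0142, 0.0202]
tcp_rot: [[-0.218, 0.976, -0.008], [0.976, 0.218, -0.015], [-0.013, -0.012, -1.0]]
force: [-0.3, -0.7, -1.1]
opening: 0.137
time_s: 12.4
position: [0.5371, -0.0144, 0.0193]
tcp_rot: [[-0.218, 0.976, -0.008], [0.976, 0.218, -0.015], [-0.013, -0.011, -1.0]]
force: [-0.7, 0.1, -0.7]
opening: 0.135
```

```bash
python3 -m inch '[[20,0,0,0,0],[40,0,0,0,0],[40,0,0,0,0],[40,0,0,0,0],[40,0,0,-20,0],[40,0,0,-60,0],[40,0,0,-110,0],[40,0,0,-160,0]]'; python3 -m inch '[[40,0,0,-40,0],[40,-40,0,-60,0],[40,-80,0,-60,0],[40,-110,0,-60,0],[40,-110,0,-60,0],[40,-110,0,-60,0]]'
python3 - <<'E'
from h import *
im,d,m,P,hsv=clipview('w6.png');print(bot.read_state()['position'])
c=im[0:225,190:470];cv2.imwrite('pics/w6c.png',cv2.resize(c,None,fx=2.7,fy=2.6,interpolation=cv2.INTER_CUBIC)[:,:,::-1])
E
```

```text
time_s: 13.2
position: [0.5377, -0.0118, 0.1805]
tcp_rot: [[-0.218, 0.976, -0.01], [0.976, 0.218, -0.015], [-0.013, -0.013, -1.0]]
force: [1.1, 0.1, 0.8]
opening: 0.459
time_s: 13.8
position: [0.5617, -0.1184, 0.2415]
tcp_rot: [[-0.217, 0.976, -0.011], [0.976, 0.216, -0.014], [-0.011, -0.013, -1.0]]
force: [-0.4, 0.4, -0.9]
opening: 0.464
red [154.5  50.9] 1410 [ 0.4067 -0.0453  0.1031] ((0.4064362943172455, -0.04557550698518753), (0.030488142743706703, 0.029417285695672035), 22.955110549926758)
red [322.5  60.6] 590 [ 0.5384 -0.0148  0.0448] ((0.5380402207374573, -0.015001645311713219), (0.011425014585256577, 0.0341155119240284), 12.789228439331055)
red [552.3  42.4] 137 [0.7604 0.0501 0.0194] ((0.7605801224708557, 0.0502808541059494), (0.012086085043847561, 0.011805886402726173), 46.69496536254883)
red [196.1  60.3] 109 [ 0.4265 -0.0453  0.0555] ((0.42344239354133606, -0.04524301365017891), (0.010147755034267902, 0.03683120757341385), 0.6346010565757751)
[ 0.56141408 -0.11753399  0.24141846]
```

View pics/w6c.png

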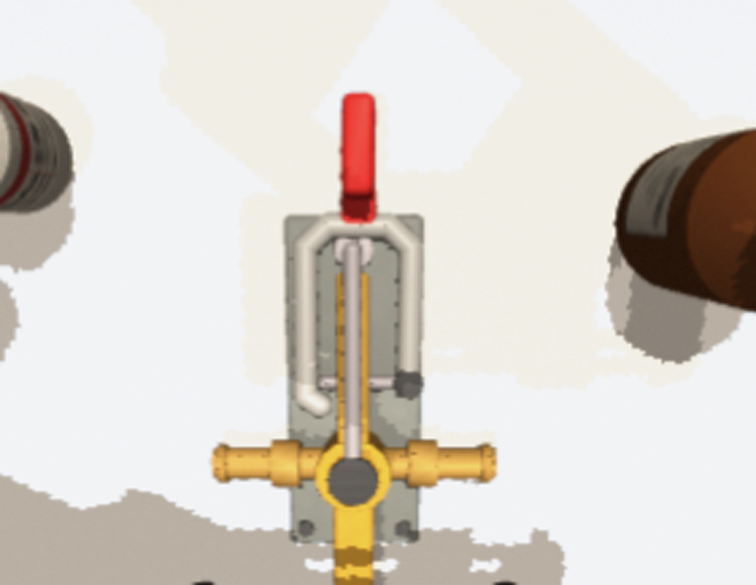

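Run:
```python
from h import *
z=np.load('top1.npz');im,d,m=cap('top')
A=cloud(m,z['d']);B=cloud(m,d)
for nm,(u,v),r in(('vial_w',(237,172),12),('vial_r',(225,232),12),('amber',(366,163),24),('timer',(333,130),20),('small',(379,269),18)):
    f=[]
    for P in(A,B):
        w=P[v-r:v+r,u-r:u+r].reshape(-1,3);w=w[w[:,2]>.012];f.append(np.nanmean(w,0))
    print(nm,((f[1]-f[0])*1000).round(1))
s=bot.read_state();print(s['time_s'],s['force'])
print(bot.hand_in())
```

```text
vial_w [-0.2 -0.3 -0. ]
vial_r [ 0.  -0.  -0.7]
amber [-0.   0.1 -0.2]
timer [-0.3 -0.2  0. ]
small [ -8.4  32.7 383.7]
13.9 [-0.81472407 -0.47664835  0.25351715]
the job is handed in; nothing more can be done
None
```

The gas isolator is locked out and the job is handed in, at about 14 s of the 64 s allowed.

- **Lever:** I swung the yellow lever until it met its stop. There it stayed put while the force rose from about 5 N to about 15 N. In the last picture it lies straight under the top arm.
- **Clip:** I took it by its tab and pushed it on along the isolator's axis until the locking bar touched the inner end of the frame. I then lowered it to the base plate and let go. The last wrist picture shows the gate shut, straight across the mouth, behind both the bar and the pin. I did not do a pull test.
- **Other objects:** In the top camera, both vials, the amber bottle and the timer moved less than 1 mm.
- **Failed check:** The same check on the small bottle failed, showing a jump of 384 mm in height; I think the arm was in the top camera's way. The wrist camera's last look put its cap at (0.407, -0.045), the same as at the start, so it had not moved.

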